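Fish the check weight out from under the counter rack

TASK

The balance's check weight has slid out of sight under the low deck of the counter rack. Take the flat scraper from its mat, feel for the weight under the deck with it and draw the weight out onto the open counter, lay the scraper back on its mat as it lay before, and set the weight on the balance's pan gently. Do not bang the rack, and leave the other things on the counter where they are.

Things in the scene. Friction and masses are not known exactly. Their poses are not given: they have to be found in the camera images.
- rack: fixed counter rack. Origin: on the counter, middle of the front edge of its low white steel deck; x inwards from that edge, y along it to the left. Deck: y -180 to 180 mm, x 0 to 210 mm, underside 64 mm and top 80 mm above the counter. The space below is open only at the front: 12 mm side panels, back panel with inner face at x 200 mm.
- glass_edge (a point): lower front edge, middle, of the rack's clear glass upper shelf: 360 mm wide, underside 242 mm above the counter, 80 mm in front of the low deck's front edge. It overhangs, so a gripper working close to the deck must lean back. Steel posts at both ends carry it; small jars at its back reach 335 mm above the counter.
- search_area (a point): point on the counter under the low deck, 52 mm behind its front edge, axes as rack: middle of the area where the check weight is hidden. The weight itself is not reported: it stands upright with its centre within 13 mm of here in x and 70 mm in y, to be felt for. Loose 500 g steel disc, 60 mm across, 20 mm thick; neck 14 mm; knob 23 mm across, 30 to 46 mm up. Slides at 2.3 to 3.6 N.
- scraper: loose cranked T-shaped steel scraper, 160 g. Origin: underside, middle of its head; x forward out of the head, z up. Head 100 mm wide (y), 25 mm long (x), 6 mm thick. Shaft 14 mm wide, 6 mm thick, flush with the head's underside, back to x -106, then bent up 30 degrees with a black handle 16 x 16 mm to x -212, z 66. Lies flat, handle in the air, pointing away from the robot.
- scraper_grip (a point): middle of the scraper's handle (scraper frame x -167, y 0, z 39 mm), the place to hold it; the handle slopes up by 30 degrees towards its end here
- mat: fixed black rubber tool mat, 250 mm (x) by 140 mm (y), 4 mm thick; origin: middle of its underside, on the counter. x points away from the robot. The scraper lies along it at the start, head at x 70 to 90 mm.
- pan (a joint): sinking of the balance's round steel pan in m: 0 when empty, about 0.004 under the 500 g weight, stop at 0.008; it springs back (1.2 N per mm)
- pan_top (a point): middle of the top face of the balance's pan, 108 mm above the counter when empty; the pan is 150 mm across
- balance: fixed top-pan balance, white on a crimson base; origin: on the counter, under the pan's middle. Housing x -170 to 80, y -110 to 110 mm, up to 84 mm high; display at the -x end.
- tube_box: loose flat carton, 32 x 125 x 26 mm, lying on the rack's low deck along its front edge, leave alone; origin: middle of its underside
- mortar: loose white porcelain bowl, 104 mm across, 62 mm high, on the counter left of the rack, leave alone; origin: middle of its underside
- spoon: loose steel spoon, 160 mm long (along its x), lying on the counter right of the rack, leave alone
- stock_bottle: loose amber bottle, 62 mm across, 125 mm high, standing on the rack's low deck, leave alone
- carton: loose upright carton, 50 x 75 x 110 mm, standing on the rack's low deck, leave alone
- jar: loose white jar, 70 mm across, 100 mm high, on the counter left of the rack, leave alone
- vial: loose amber vial, 48 mm across, 110 mm high, on the counter right of the rack, leave alone

How it is judged:
By the outcome, as a careful person would: the job done as asked, in the order asked, and still so for the second after the job is handed in, with the robot touching nothing.
It also fails if it takes over 72 s, if anything falls off the work surface, if the arm or the gripper's body presses on something with over 40 N, if the wrist force passes 120 N, or if a joint passes its speed limit or range.

ROBOT

A 6-joint arm with a two-finger parallel gripper is mounted at the origin on the work surface. World frame = base frame: x ahead of the robot, y to its left, z up, the work surface at z = 0. Lengths are in m, angles in rad, forces in N, time in s.
With the tool pointing down it reaches from about 0.35 to 0.8 m from the base axis. Payload 7.3 kg.
Tool frame: the origin (TCP) lies between the finger pads; the fingertips stand 25 mm ahead of it and the grasp point (between the pads) lies 6 mm ahead of it (r.tip_extent is the distance from the TCP to the fingertips, in m); z points along the fingers, y is the line along which they close (so a half turn about z gives the same grasp; the last joint's range is limited). The gripper opens to 85 mm and grips with 20 to 120 N. Pads are 22 mm wide; open, the fingers measure 114 mm over their backs; the gripper's body (76 mm by 85 mm) begins 54 mm behind the grasp point. The pads swing forward as they close: fully open they stand 13 mm farther back than shut.
Start: joints at [1.108, 0.342, 1.524, -0, 1.275, -0.146], TCP at [0.164, 0.499, 0.256] pointing down, gripper open.
Joint ranges: [-2.53, 2.53], [-0.77, 2.02], [0.04, 2.7], [-1, 4.14], [0.28, 2.66], [-3.11, 3.11]. Speed limits (rad/s): [2.57, 2.57, 3.14, 3.14, 3.14, 3.14].

INTERFACE

Orientations are given as a unit quaternion [x, y, z, w].
In Python, from workcell import r, command_gripper, optics gives the robot as it stands. The module is installed in compiled form; this text tells all that it offers. Calls block until the motion is done:
- r.reach(position, orientation): joint-space move of the TCP to a pose.
- r.move_straight(position, orientation=None, speed=0.15, max_force=None): straight line of the TCP; orientation=None keeps the orientation; speed is the mean speed in m/s. With max_force (N) it stops when the force on the tool has changed by that much, and returns True; else False.
- r.movej(angles): joint-space move.
- command_gripper(opening, force=None): finger opening in m; force is the grip in N (None keeps the last); returns when the fingers have stopped.
- r.hold(seconds).
- r.solve_ik(position, orientation): joint angles nearest the present ones, or None.
- r.read_state(): the state.
- optics.get_image(name): name is "scene" or "side" or "wrist"; returns (picture, depth): 420x560x3 uint8, red, green, blue; 420x560 float32, m along the optical axis (not along the pixel's ray), 0 where there is no reading.
- optics.camera_model(name): a dict with "K" (3x3 intrinsics, pixels), "R" (3x3) and "t" (3): a world point X has camera coordinates R X + t; the wrist camera has in their place "tool_from_camera" (4x4, takes a point from camera to tool coordinates, whose origin is the TCP and whose axes are the flange's). Camera axes: x right, y down, z forward; pixel columns grow to the right and rows downward; lengths in m; the calibration is good to about 2 mm. A picture is of the moment at which its call begins: read the wrist's pose just before it. camera_model takes no time and is no camera call.
A pose or a line that the arm cannot do raises r.PlanningError and nothing moves.
- r.finish_job(): hands the job in; it is judged then, once.
The state is a dict: "time_s": time; "joint_positions": joint angles; "dq": joint speeds; "tau": joint torques, N m; "eef_pos": TCP position; "eef_rot": TCP orientation; "contact_force": force on the tool from outside, world axes, zero at the start; "torque": the same for the moment, N m; "grip_width": finger opening in m; "grip_force": force on a finger pad.
Only numpy, scipy, OpenCV 4.12 (cv2) and the standard library are available. Lean on these libraries where they do the work, as an engineer would, in place of code of your own. Each camera call takes 0.05 s, during which the arm holds its last target. There are 200 camera calls.

## Working session

There is one attempt and no reset: what is moved stays moved. The work goes in short steps, each a Python script; the robot and the scene stay as the last script left them, time stands still between calls to the robot, and variables do not carry over. Pictures are saved under pics/ and viewed, at most 10 in all, crops included, and the job is handed in when it is done.

```bash
mkdir -p pics; cat > h.py <<'E'
import numpy as np, cv2
from workcell import r, command_gripper, optics
from scipy.spatial.transform import Rotation as R
def shot(n,f):
    p,d=optics.get_image(n); cv2.imwrite(f'pics/{f}.png',p[:,:,::-1]); np.save(f'pics/{f}.npy',d); return p,d
def w(n,d,u,v,z=None):
    m=optics.camera_model(n);K,Rm,t=map(np.array,(m['K'],m['R'],m['t']))
    ray=Rm.T@(np.linalg.inv(K)@[u,v,1]); c=-Rm.T@t
    if z is not None: return c+ray*(z-c[2])/ray[2]
    D=d[int(v),int(u)]; return c+ray*D
E
python3 - <<'E'
from h import *
a,_=shot('scene','s0'); b,_=shot('side','d0')
for n in('scene','side'):
    m=optics.camera_model(n);print(n,np.round(-np.array(m['R']).T@m['t'],3),np.round(m['R'],2).tolist(), m['K'][0][0])
E
```

```text
scene [1.422 0.294 0.813] [[-0.33, 0.95, 0.02], [0.54, 0.2, -0.82], [-0.77, -0.26, -0.58]] 384.3299925558636
side [-0.251 -0.004  0.964] [[0.03, -1.0, 0.0], [-0.7, -0.03, -0.71], [0.71, 0.02, -0.7]] 427.08777148513894
```

View pics/s0.png

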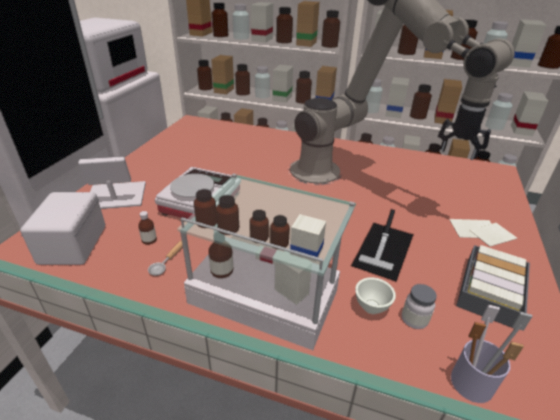

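View pics/d0.png

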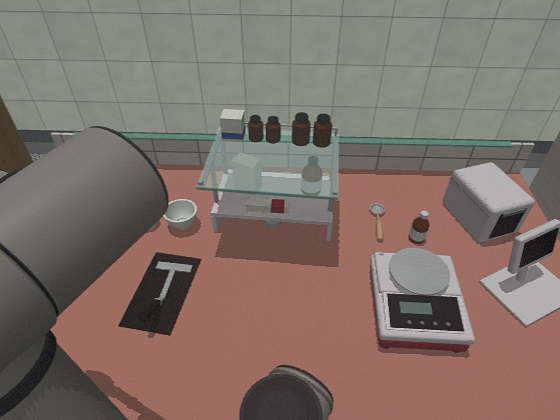

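```bash
python3 - <<'E'
import cv2,numpy as np
p=cv2.imread('pics/d0.png')
def c(x,y,w,h,s):return cv2.resize(p[y:y+h,x:x+w],None,fx=s,fy=s,interpolation=cv2.INTER_CUBIC)
cv2.imwrite('pics/c1.png',np.hstack([c(115,248,90,92,5)[:450],cv2.copyMakeBorder(c(200,175,140,75,2.5),0,0,0,0,0)[:0].reshape(0,350,3) if 0 else c(115,248,1,92,5)[:450]]))
cv2.imwrite('pics/c2.png',c(195,170,155,80,5))
E
```

```text
(no output)
```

View pics/c1.png

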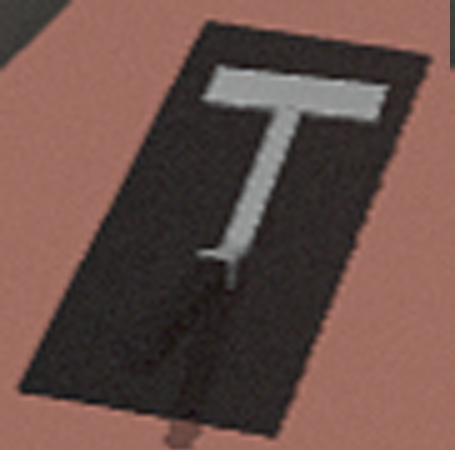

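View pics/c2.png

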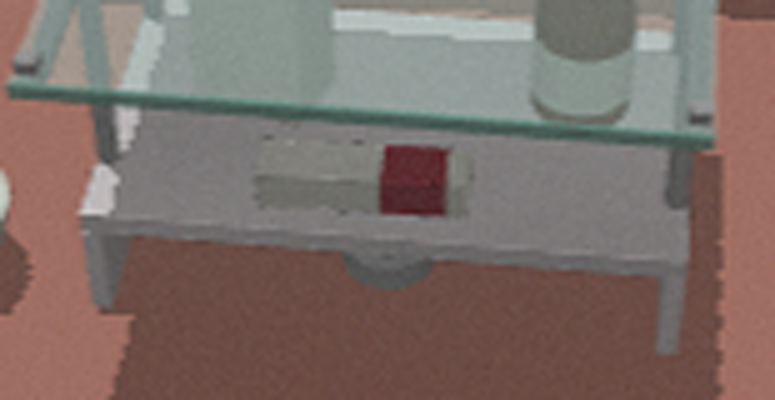

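```bash
python3 - <<'E'
from h import *
d=np.load('pics/d0.npy')
def P(n,u,v,z,o,s=5):
    print(n,np.round(w('side',d,o[0]+(u+.5)/s-.5,o[1]+(v+.5)/s-.5,z)*1000,1))
m=(115,248);k=(195,170)
for n,u,v in[('mFL',207,20),('mFR',432,55),('mNR',277,437),('mNL',18,390)]:P(n,u,v,.004,m)
for n,u,v in[('hFL',217,65),('hFR',390,85),('hNR',378,122),('hNL',203,102),('shaft',240,235)]:P(n,u,v,.010,m)
P('handle end?',180,440,.0,m)
P('deckL',80,217,.08,k);P('deckR',688,262,.08,k);P('bL',94,308,0,k);P('bR',680,353,0,k);P('dlowR',688,275,.064,k);P('dlowL',85,233,.064,k)
P('gL',8,96,.242,k);P('gR',713,146,.242,k)
P('wfront',388,288,0,k);P('wL',345,265,.02,k);P('wR',432,268,.02,k)
for n,u,v in[('box1',255,208),('box2',468,217)]:P(n,u,v,.08,k)
# depth based: pan
a=cv2.cvtColor(cv2.imread('pics/d0.png'),cv2.COLOR_BGR2GRAY)
for cam,f in(('side','d0'),('scene','s0')):
    D=np.load(f'pics/{f}.npy');mm=optics.camera_model(cam);K,Rm,t=map(np.array,(mm['K'],mm['R'],mm['t']))
    v,u=np.mgrid[:420,:560];X=np.stack([u,v,np.ones_like(u)],-1)@np.linalg.inv(K).T*D[...,None]
    X=(X-t)@Rm
    b=(X[...,2]>.100)&(X[...,2]<.120)&(X[...,0]>.35)&(X[...,0]<.8)&(X[...,1]<-.2)&(X[...,1]>-.5)&(D>0)
    q=X[b];print(cam,'pan',len(q),q.min(0),q.max(0),np.median(q[:,2]))
    # deck and front face
    b=(X[...,2]>.075)&(X[...,2]<.086)&(X[...,0]>.5)&(X[...,0]<1.)&(X[...,1]<.4)&(X[...,1]>-.2)&(D>0)
    q=X[b];print(cam,'deck',len(q),np.percentile(q,[0.5,50,99.5],axis=0).round(3).tolist())
    # handle of scraper
    b=(X[...,2]>.02)&(X[...,2]<.09)&(X[...,0]>.3)&(X[...,0]<.65)&(X[...,1]<.42)&(X[...,1]>.2)&(D>0)
    q=X[b];print(cam,'handle',len(q),q.min(0).round(3),q.max(0).round(3)) if len(q) else 0
    b=(X[...,2]>.03)&(X[...,2]<.05)&(X[...,0]>.3)&(X[...,0]<.65)&(X[...,1]<.42)&(X[...,1]>.2)&(D>0)
    q=X[b];print(cam,'handle mid',len(q),q.mean(0).round(3)) if len(q) else 0
E
```

```text
mFL [555.4 380.9   4. ]
mFR [533.7 244.4   4. ]
mNR [286.9 281.6   4. ]
mNL [308.5 418.2   4. ]
hFL [517.  364.8  10. ]
hFR [506.1 263.1  10. ]
hNR [479.6 265.2  10. ]
hNL [490.1 366.4  10. ]
shaft [401.7 325.2  10. ]
handle end? [285.8 330.8   0. ]
deckL [645.8 224.7  80. ]
deckR [ 621.4 -133.    80. ]
bL [647.1 224.9   0. ]
bR [ 622.7 -135.5   -0. ]
dlowR [ 626.5 -134.7   64. ]
dlowL [648.5 223.8  64. ]
gL [568.5 232.7 242. ]
gR [ 543.5 -126.3  242. ]
wfront [670.8  43.9   0. ]
wL [670.4  70.4  20. ]
wR [669.7  16.5  20. ]
box1 [657.2 121.9  80. ]
box2 [654.1  -4.8  80. ]
side pan 2260 [ 0.357763   -0.41422018  0.10047564] [ 0.65103101 -0.26513995  0.11322612] 0.10831657871388617
side deck 2306 [[0.623, -0.184, 0.075], [0.674, 0.034, 0.08], [0.98, 0.383, 0.086]]
side handle 430 [0.301 0.2   0.02 ] [0.65  0.367 0.083]
side handle mid 162 [0.5   0.311 0.041]
scene pan 784 [ 0.35670692 -0.41305196  0.10038371] [ 0.65018658 -0.26289172  0.115539  ] 0.11127757223909349
scene deck 5640 [[0.659, -0.174, 0.075], [0.802, 0.046, 0.082], [0.987, 0.384, 0.086]]
scene handle 598 [0.302 0.201 0.02 ] [0.65  0.369 0.083]
scene handle mid 244 [0.568 0.328 0.04 ]
```

```bash
cat >> h.py <<'E'
RO=np.array([.6345,.045]); RYAW=np.radians(-3.9)
SC0=np.array([.4982,.3149,.004]); SYAW=np.radians(-6.0)
TH=np.radians(45); FLIP=1
def rk(x,y): # rack mm -> world xy
    c,s=np.cos(RYAW),np.sin(RYAW); return RO+np.array([c*x-s*y,s*x+c*y])/1000
def tcp(head,z,yaw): # TCP pose that puts scraper head origin at head(xy), underside z
    Rz=R.from_euler('z',yaw)
    zt=np.array([np.sin(TH),0,-np.cos(TH)]); yt=np.array([0,FLIP,0]); xt=np.cross(yt,zt)
    p=np.array([head[0],head[1],z])+Rz.apply(np.array([-.167,0,.039])-.006*zt)
    return p,(Rz*R.from_matrix(np.c_[xt,yt,zt])).as_quat()
E
python3 - <<'E'
import h
from h import *
for th in (30,40,45):
  for f in (1,-1):
    h.TH=np.radians(th);h.FLIP=f
    print(th,f)
    for n,a in dict(pick=(SC0[:2],.004,SYAW),up=(SC0[:2],.08,SYAW),pre=(rk(-35,95),.003,RYAW),inn=(rk(119,95),.003,RYAW),hook=(rk(119,47),.003,RYAW),o80=(rk(-80,47),.003,RYAW),o110=(rk(-110,47),.003,RYAW),out=(rk(-140,47),.003,RYAW)).items():
        q=r.solve_ik(*tcp(*a)); print(n,None if q is None else np.round(q,2))
D=np.load('pics/d0.npy');s=optics.camera_model('side');K,Rm,t=map(np.array,(s['K'],s['R'],s['t']))
v,u=np.mgrid[:420,:560];X=(np.stack([u,v,np.ones_like(u)],-1)@np.linalg.inv(K).T*D[...,None]-t)@Rm
b=(X[...,2]>.100)&(X[...,2]<.118)&(u>380)&(u<460)&(v>240)&(v<305)
q=X[b][:,:2];(c,rad)=cv2.minEnclosingCircle(q.astype(np.float32));print('pan',c,rad,np.percentile(q,[.5,99.5],axis=0).mean(0),np.median(X[b][:,2]))
E
```

```text
30 1
pick None
up [ 0.89  0.36  2.09 -0.89  0.57  0.15]
pre None
inn None
hook None
o80 [0.17 0.46 2.46 3.53 0.31 1.4 ]
o110 [0.2  0.45 2.53 3.51 0.37 1.45]
out [0.24 0.45 2.6  3.5  0.44 1.5 ]
30 -1
pick None
up [ 0.89  0.36  2.09 -0.89  0.57 -2.99]
pre None
inn None
hook None
o80 [ 0.17  0.46  2.46  3.53  0.31 -1.74]
o110 [ 0.2   0.45  2.53  3.51  0.37 -1.69]
out [ 0.24  0.45  2.6   3.5   0.44 -1.64]
40 1
pick None
up None
pre [0.33 0.57 2.4  3.64 0.54 1.44]
inn None
hook [0.08 0.63 2.1  3.48 0.29 1.36]
o80 [0.21 0.58 2.58 3.41 0.72 1.58]
o110 [0.25 0.6  2.65 3.43 0.81 1.62]
out None
40 -1
pick None
up None
pre [ 0.33  0.57  2.4   3.64  0.54 -1.7 ]
inn None
hook [ 0.08  0.63  2.1   3.48  0.29 -1.78]
o80 [ 0.21  0.58  2.58  3.41  0.72 -1.56]
o110 [ 0.25  0.6   2.65  3.43  0.81 -1.52]
out None
45 1
pick None
up None
pre [0.36 0.63 2.45 3.59 0.73 1.53]
inn [0.2  0.67 2.1  3.61 0.43 1.34]
hook [0.09 0.66 2.15 3.39 0.46 1.46]
o80 [0.24 0.68 2.63 3.4  0.95 1.63]
o110 None
out None
45 -1
pick None
up None
pre [ 0.36  0.63  2.45  3.59  0.73 -1.61]
inn [ 0.2   0.67  2.1   3.61  0.43 -1.81]
hook [ 0.09  0.66  2.15  3.39  0.46 -1.69]
o80 [ 0.24  0.68  2.63  3.4   0.95 -1.51]
o110 None
out None
pan (0.43242308497428894, -0.342389851808548) 0.0778205618262291 [ 0.43205725 -0.33930582] 0.10829971889423018
```

```bash
python3 - <<'E'
import h
from h import *
def s(head,z,yaw):
    o=[]
    for f in(1,-1):
        h.FLIP=f;q=r.solve_ik(*tcp(head,z,yaw))
        if q is not None:o.append(np.round(q,2).tolist())
    return o[:1]
for th in range(0,75,5):
    h.TH=np.radians(th);print(th,s(SC0[:2],.004,SYAW),s(SC0[:2],.06,SYAW))
print()
for th in range(20,75,5):
    h.TH=np.radians(th)
    for y in range(-30,31,10):
        Y=RYAW+np.radians(y)
        print(th,y,''.join('.X'[len(s(rk(*a),.003,Y))] for a in [(-35,95),(40,95),(119,95),(119,47),(20,47),(-60,47),(-100,47),(-140,47)]), ''.join('.X'[len(s(rk(*a),.003,Y))] for a in [(-35,-85),(119,-85),(119,-37),(20,-37),(-60,-37),(-100,-37),(-140,-37)]))
E
```

```text
0 [[0.62, 0.53, 1.92, -0.0, 0.69, -0.84]] [[0.62, 0.43, 1.87, -0.0, 0.84, -0.84]]
5 [[0.66, 0.52, 1.96, -0.11, 0.61, -0.72]] [[0.66, 0.41, 1.91, -0.09, 0.75, -0.74]]
10 [[0.7, 0.5, 2.0, -0.25, 0.53, -0.55]] [[0.7, 0.4, 1.95, -0.2, 0.68, -0.61]]
15 [[0.74, 0.5, 2.04, -0.45, 0.47, -0.33]] [[0.74, 0.39, 1.99, -0.35, 0.61, -0.45]]
20 [[0.79, 0.5, 2.08, -0.7, 0.43, -0.05]] [[0.79, 0.39, 2.03, -0.53, 0.56, -0.25]]
25 [[0.84, 0.52, 2.11, -0.98, 0.42, 0.26]] [[0.84, 0.39, 2.07, -0.74, 0.53, -0.01]]
30 [] [[0.89, 0.41, 2.1, -0.96, 0.53, 0.24]]
35 [] []
40 [] []
45 [] []
50 [] []
55 [] []
60 [] []
65 [] []
70 [] []

20 -30 XXXXXXXX XXXXXX.
20 -20 XXXXXXXX .XXX...
20 -10 XXXXX... .XX....
20 0 ..XX.... .XX....
20 10 ..XX.... .XX....
20 20 ..XX.... XXXX...
20 30 .XXXXX.. XXXXXXX
25 -30 XXXXXXX. .XXX...
25 -20 XXXXX... .XX....
25 -10 .XXX.... .......
25 0 ........ ......X
25 10 ........ ......X
25 20 ...X...X XXXXXXX
25 30 .XXXXXXX XXXXXXX
30 -30 XXXXX... .XX....
30 -20 ..XX.... ......X
30 -10 ..X....X ....XXX
30 0 ......XX X...XX.
30 10 .....XXX X...XX.
30 20 .....XXX XXXXXXX
30 30 XXXXXXXX XXXXX
[... 606 characters left out ...]
..
50 20 XXXXX... XXXXX..
50 30 XXXXXX.. XXXXXXX
55 -30 ........ .......
55 -20 ........ XXXXXXX
55 -10 XXXXXXXX XXXXX..
55 0 XXXXXX.. .XXX...
55 10 XXXXX... XXXX...
55 20 XXXXX... XXXXX..
55 30 XXXXXX.. XXXXXXX
60 -30 ........ .......
60 -20 ........ XXXXXXX
60 -10 XXXXXXXX .XXX...
60 0 XXXXXX.. .XXX...
60 10 XXXXX... .XXX...
60 20 XXXXX... XXXX...
60 30 XXXXXX.. XXXXXXX
65 -30 ........ .X.....
65 -20 ...X.... XXXXXX.
65 -10 XXXXXXXX .XXX...
65 0 XXXXX... .XXX...
65 10 XXXXX... .XXX...
65 20 .XXXX... XXXX...
65 30 XXXXXX.. XXXXXXX
70 -30 ........ .X.....
70 -20 ...X.... XXXXXX.
70 -10 XXXXXXX. .XXX...
70 0 XXXXXX.. .XXX...
70 10 XXXXX... .XXX...
70 20 .XXXX... XXXX...
70 30 XXXXXX.. XXXXXXX
```

```bash
cat >> h.py <<'E'
TA,TB=np.radians(20),np.radians(50)
def P(th,head,z,yaw,back=0):
    global TH; TH=th; p,q=tcp(head,z,yaw)
    return p-back*R.from_quat(q).as_matrix()[:,2],q
def st(n=''):
    s=r.read_state(); print(n,'t',round(s['time_s'],2),'p',np.round(s['eef_pos'],4),'F',np.round(s['contact_force'],1),'w',round(s['grip_width'],4),np.round(s['grip_force'],0))
Y10=RYAW-np.radians(10); PRE=rk(-40,95)
E
python3 - <<'E'
from h import *
command_gripper(.05,60); st()
r.reach(*P(TA,SC0[:2],.004,SYAW,.09)); st()
print(np.round(r.read_state()['joint_positions'],2))
r.move_straight(P(TA,SC0[:2],.004,SYAW)[0],speed=.1,max_force=8); st()
s=r.read_state()
shot('wrist','w1')
E
```

```text
t 0.54 p [0.1635 0.4989 0.2563] F [0.8 0.1 0.7] w 0.0502 0.0
 t 1.52 p [0.3    0.3368 0.1339] F [-0.5 -0.3  0.8] w 0.0502 0.0
[ 0.85  0.31  2.04 -0.49  0.64 -0.24]
 t 2.57 p [0.3301 0.3329 0.049 ] F [-0.4 -0.7  0.2] w 0.0502 0.0
```

View pics/w1.png

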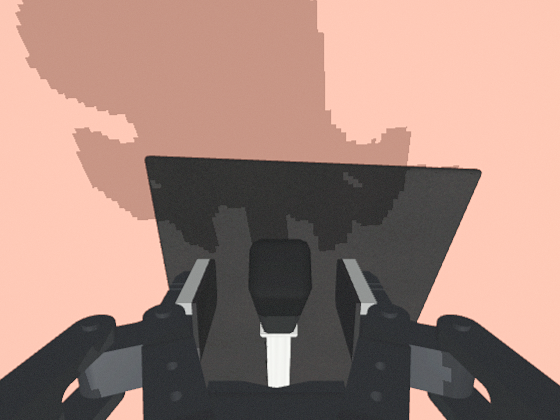

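Wrist view: the handle (columns 249–311) stands centred between the pads (about 207 and 350). Grip and move to the regrasp spot in front of the rack.

```bash
python3 - <<'E'
from h import *
for a in [(TA,PRE,.0,Y10),(TA,PRE,.09,Y10),(TB,PRE,.0,Y10),(TB,PRE,.0,Y10,.1),(TB,PRE,.0,Y10,.13)]: print(r.solve_ik(*P(*a)) is not None)
command_gripper(.0,60); st('grip')
r.move_straight(P(TA,SC0[:2],.064,SYAW)[0],speed=.12); st('up')
r.reach(*P(TA,PRE,.06,Y10)); st('over'); 
s,_=shot('side','d1')
print(np.round(r.read_state()['joint_positions'],2))
E
```

```text
True
True
True
False
False
grip t 3.02 p [0.3301 0.3328 0.049 ] F [-1.7  0.5  3.4] w 0.0149 60.0
up t 3.67 p [0.3297 0.3322 0.108 ] F [-0.1  1.3 -2.2] w 0.0154 59.0
over t 4.43 p [0.4364 0.1833 0.104 ] F [-0.1  1.  -1.8] w 0.0145 59.0
[ 0.35  0.37  2.07 -0.46  0.45 -0.59]
```

View pics/d1.png

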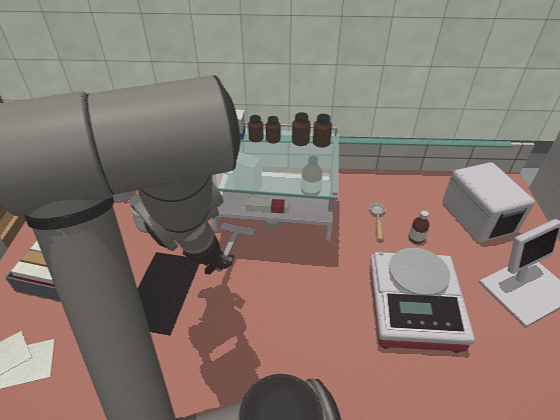

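```bash
python3 - <<'E'
from h import *
print(r.move_straight(P(TA,PRE,.0,Y10)[0]-[0,0,.001],speed=.06,max_force=4)); st('down')
command_gripper(.05); st('open')
r.move_straight(P(TA,PRE,.0,Y10,.1)[0],speed=.15)
for dz in (0,.05,.1,.15):
  for th in (45,50,55):
    q=r.solve_ik(*P(np.radians(th),PRE,dz,Y10)); print(dz,th,None if q is None else np.round(q,2))
shot('side','d2')
import cv2
p=cv2.imread('pics/d2.png');cv2.imwrite('pics/c3.png',cv2.resize(p[170:310,180:340],None,fx=4,fy=4,interpolation=cv2.INTER_CUBIC))
E
```

```text
True
down t 5.42 p [0.4364 0.1834 0.0446] F [-0.2  0.7  4.1] w 0.015 60.0
open t 5.85 p [0.4358 0.1827 0.0443] F [0.  0.1 0.3] w 0.05 0.0
0 45 [0.54 0.64 2.33 4.08 0.67 1.37]
0 50 [0.58 0.7  2.35 4.03 0.81 1.48]
0 55 [0.62 0.77 2.37 4.01 0.96 1.57]
0.05 45 None
0.05 50 None
0.05 55 [0.62 0.6  2.37 4.11 0.85 1.4 ]
0.1 45 None
0.1 50 None
0.1 55 None
0.15 45 None
0.15 50 None
0.15 55 None
```

View pics/c3.png

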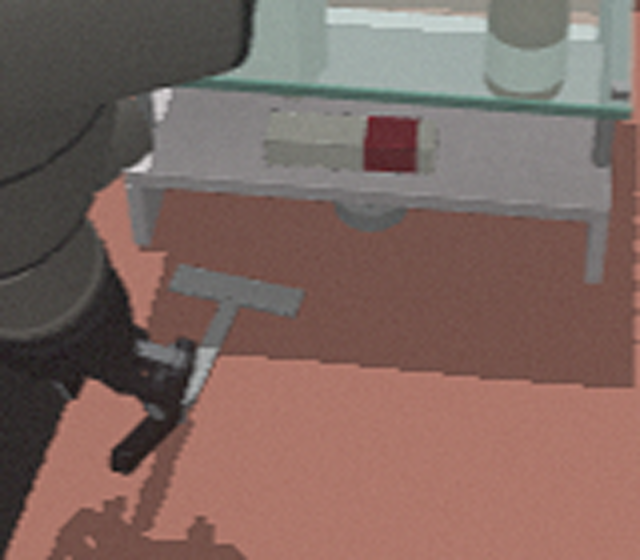

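The scraper lies flat in front of the rack, head at about (235,290) in the crop, and the weight's rim shows under the deck edge at (370,215). Now I'll check a feasible way in for the leaned regrasp.

```bash
cat >> h.py <<'E'
def G(th,dz,dyaw,grip,back=0):  # tool at given grip point with own lean and yaw (deg)
    Rz=R.from_euler('z',Y10+np.radians(dyaw)); t=np.radians(th)
    zt=np.array([np.sin(t),0,-np.cos(t)]); yt=np.array([0,FLIP,0])
    q=(Rz*R.from_matrix(np.c_[np.cross(yt,zt),yt,zt]))
    return np.array(grip)+[0,0,dz]-(.006+back)*Rz.apply(zt), q.as_quat()
def gp(head,z,yaw): return np.array([head[0],head[1],z])+R.from_euler('z',yaw).apply([-.167,0,.039])
E
python3 - <<'E'
from h import *
g=gp(PRE,0,Y10)
for th in (45,50,55,60):
  for dy in (0,10,20,30):
    print(th,dy,''.join('.X'[r.solve_ik(*G(th,dz,dy,g)) is not None] for dz in (0,.02,.04,.06,.08,.1,.13)),''.join('.X'[r.solve_ik(*G(th,.01,dy,g,b)) is not None] for b in (0,.02,.04,.06,.08,.1)))
for a in [(60,.1,30),(55,.1,20),(55,.06,10),(50,.0,0)]:
    q=r.solve_ik(*G(*a[:3],g));print(a,None if q is None else np.round(q,2))
E
```

```text
45 0 X...... X.....
45 10 XXXXX.. XXXXXX
45 20 XXXXXX. XXXXXX
45 30 XXXXXX. XXXXXX
50 0 XX..... XX....
50 10 XXXXXX. XXXXXX
50 20 XXXXXXX XXXXXX
50 30 XXXXXXX XXXXX.
55 0 XXX.... XXX...
55 10 XXXXXXX XXXXXX
55 20 XXXXXXX XXXXX.
55 30 XXXXXXX XXX...
60 0 XXXX... XXX...
60 10 XXXXXXX XXXXXX
60 20 XXXXXXX XXX...
60 30 XXXXXXX XX....
(60, 0.1, 30) [0.18 0.5  2.6  3.03 1.01 1.58]
(55, 0.1, 20) [0.36 0.41 2.5  3.45 0.74 1.48]
(55, 0.06, 10) [0.51 0.57 2.46 3.77 0.86 1.48]
(50, 0.0, 0) [0.58 0.7  2.35 4.03 0.81 1.48]
```

```bash
python3 - <<'E'
from h import *
g=gp(PRE,0,Y10)
command_gripper(.06)
r.move_straight([.34,.2,.27],speed=.25); st()
r.reach(*G(55,.11,12,g)); st('pre'); print(np.round(r.read_state()['joint_positions'],2))
r.move_straight(*G(55,.02,10,g),speed=.12,max_force=8); st('low')
r.reach(*G(50,0,0,g)); st('at')
shot('wrist','w2')
print(np.round(r.read_state()['joint_positions'],2))
E
```

```text
t 7.72 p [0.3398 0.1998 0.2692] F [ 0.6  0.4 -0.1] w 0.0601 0.0
pre t 11.15 p [0.4342 0.1829 0.1526] F [ 0.4 -0.2  0.2] w 0.0599 0.0
[0.49 0.38 2.44 3.83 0.69 1.32]
low t 12.05 p [0.4341 0.183  0.0628] F [ 0.3 -0.3 -0.5] w 0.0602 0.0
at t 12.46 p [0.4349 0.1842 0.0441] F [ 0.6 -0.6 -1.2] w 0.06 0.0
[0.58 0.7  2.35 4.03 0.81 1.48]
```

View pics/w2.png

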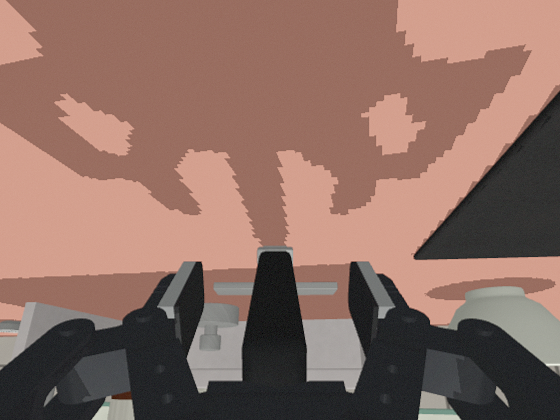

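The wrist view shows the handle centred between the pads. Upside down under the deck it also shows the weight: disc around (215,315), knob (209,342). I'll locate it by depth, then grip and check the path.

```bash
python3 - <<'E'
from h import *
d=np.load('pics/w2.npy'); s=r.read_state(); m=optics.camera_model('wrist')
T=np.array(m['tool_from_camera']);K=np.array(m['K']);Rt=R.from_quat(s['eef_rot']).as_matrix()
def W(u,v):
    c=np.linalg.inv(K)@[u,v,1]*d[v,u]; return Rt@(T@np.r_[c,1])[:3]+s['eef_pos']
def rel(p):
    q=R.from_euler('z',-RYAW).apply(np.r_[p[:2]-RO,p[2]]);return np.round(q*1000,1)
for n,uv in dict(disc=(212,318),discL=(200,315),discR=(228,318),knob=(209,342),headL=(330,288),headR=(220,288),wall=(300,345),panel=(300,380)).items(): print(n,rel(W(*uv)),np.round(W(*uv),3))
for a in [(-40,95),(40,95),(122,95),(122,70),(122,38),(60,38),(0,38),(-60,38),(-100,38),(-125,38)]:
    q=r.solve_ik(*P(TB,rk(*a),.003,Y10)); print(a,None if q is None else np.round(q,2))
E
```

```text
disc [35.3 14.7 16.3] [0.671 0.057 0.016]
discL [-200.1   92.5   45.1] [0.441 0.151 0.045]
discR [46.6 28.5 15.3] [0.683 0.07  0.015]
knob [52.1  7.2 38.7] [0.687 0.049 0.039]
headL [-45.2 140.2   5.4] [0.599 0.188 0.005]
headR [-60.3  53.4   5.4] [0.578 0.102 0.005]
wall [-249.5  137.7   59.5] [0.395 0.199 0.06 ]
panel [-245.4  137.    67.3] [0.399 0.198 0.067]
(-40, 95) [0.58 0.69 2.35 4.04 0.81 1.47]
(40, 95) [0.45 0.7  2.2  4.01 0.7  1.33]
(122, 95) [0.36 0.73 2.03 4.05 0.59 1.17]
(122, 70) [0.31 0.72 2.06 3.94 0.59 1.24]
(122, 38) [0.23 0.71 2.11 3.81 0.6  1.31]
(60, 38) [0.29 0.69 2.25 3.78 0.71 1.42]
(0, 38) [0.36 0.69 2.38 3.78 0.82 1.52]
(-60, 38) [0.46 0.71 2.5  3.8  0.93 1.63]
(-100, 38) [0.54 0.74 2.58 3.84 1.   1.72]
(-125, 38) [0.61 0.76 2.62 3.88 1.04 1.78]
```

```bash
python3 - <<'E'
from h import *
command_gripper(0,60); st('grip')
def go(x,y,z=.003,sp=.1,mf=12):
    h=r.move_straight(P(TB,rk(x,y),z,Y10)[0],speed=sp,max_force=mf); st(f'{x},{y} hit={h}'); return h
if go(-40,95) or go(122,95) or go(122,38,sp=.06): raise SystemExit('contact')
h=go(112,38,sp=.03,mf=1.5) or go(100,38,sp=.03,mf=1.5); 
shot('wrist','w3')
E
```

```text
grip t 12.97 p [0.4344 0.1833 0.0428] F [-0.5 -0.5  0.8] w 0.0155 59.0
-40,95 hit=False t 13.22 p [0.4344 0.1838 0.0458] F [ 0.5 -0.2 -1.3] w 0.015 59.0
122,95 hit=False t 14.99 p [0.5956 0.1729 0.0457] F [-0.4  0.4 -1.7] w 0.0153 59.0
122,38 hit=False t 16.09 p [0.5923 0.1161 0.0459] F [ 0.8 -0.  -1.5] w 0.0153 59.0
112,38 hit=False t 16.57 p [0.582  0.1167 0.0458] F [ 0.3  0.8 -1.8] w 0.0152 59.0
100,38 hit=True t 16.78 p [0.5808 0.1167 0.0455] F [ 0.8 -0.7 -0.6] w 0.0151 59.0
```

```bash
python3 - <<'E'
from h import *
for x in (60,0,-60,-118):
    h=r.move_straight(P(TB,rk(x,38),.003,Y10)[0],speed=.08,max_force=12); st(f'{x} {h}')
    if h: break
shot('wrist','w4'); shot('side','d4')
p=cv2.imread('pics/d4.png');q=cv2.imread('pics/w4.png')
cv2.imwrite('pics/c4.png',np.hstack([cv2.resize(p[170:310,180:340],(400,350)),cv2.resize(q,(400,350))]))
E
```

```text
60 False t 17.61 p [0.5303 0.1201 0.0456] F [ 0.2  0.7 -2.3] w 0.0149 59.0
0 False t 18.51 p [0.4705 0.1242 0.0457] F [ 0.3  0.5 -0.9] w 0.0155 59.0
-60 False t 19.41 p [0.4106 0.1283 0.0457] F [ 0.6  0.4 -2.5] w 0.0154 59.0
-118 False t 20.28 p [0.3528 0.1322 0.0458] F [ 0.1 -0.1 -1.6] w 0.0151 59.0
```

View pics/c4.png

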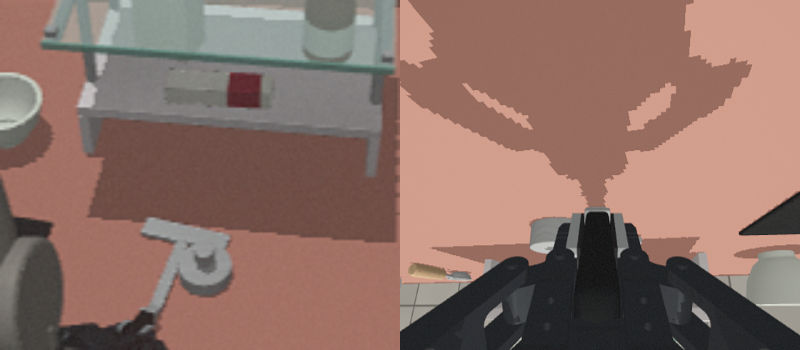

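The weight is out on the open counter (crop (205,260)), nested in the scraper's corner. Next I free the scraper and regrip it with the small lean.

```bash
python3 - <<'E'
from h import *
g=gp(PRE,0,Y10)
for x,y,z in [(-106,44,.003),(-90,75,.003),(-40,95,.003)]:
    print(r.move_straight(P(TB,rk(x,y),z,Y10)[0],speed=.1,max_force=12))
print(r.move_straight(P(TB,PRE,-.001,Y10)[0],speed=.04,max_force=4)); st('down')
command_gripper(.06)
r.reach(*G(55,.02,10,g)); r.move_straight(*G(55,.11,12,g),speed=.15,max_force=8)
r.reach([.34,.2,.27],P(TA,PRE,0,Y10)[1]); st('flip'); print(np.round(r.read_state()['joint_positions'],2))
r.reach(*P(TA,PRE,.0,Y10,.09)); 
p,d=shot('wrist','w5'); s=r.read_state()
r.move_straight(P(TA,PRE,.0,Y10)[0],speed=.12,max_force=8); st('at')
a,_=shot('side','d5'); b,_=shot('wrist','w6')
cv2.imwrite('pics/c5.png',np.hstack([cv2.resize(a[170:310,180:340],(400,350)),cv2.resize(b,(400,350))])[:,:,::-1])
E
```

```text
False
False
False
False
down t 22.11 p [0.4341 0.1833 0.0422] F [-2.6 -0.3  5.2] w 0.0155 60.0
flip t 27.2 p [0.3399 0.2    0.2698] F [-0.2  0.4  0.5] w 0.0599 0.0
[ 0.51 -0.02  1.98 -0.29  0.94 -0.67]
at t 28.82 p [0.4372 0.1834 0.0453] F [ 0.3 -0.   0.2] w 0.0599 0.0
```

View pics/c5.png

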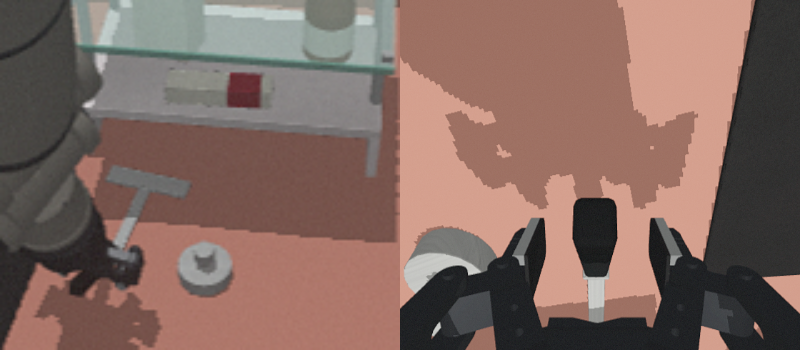

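```bash
python3 - <<'E'
from h import *
command_gripper(0,60); st('grip')
r.move_straight(P(TA,PRE,.06,Y10)[0],speed=.12)
r.reach(*P(TA,SC0[:2],.05,SYAW)); st('over')
r.move_straight(P(TA,SC0[:2],.010,SYAW)[0],speed=.1)
print(r.move_straight(P(TA,SC0[:2],.0025,SYAW)[0],speed=.03,max_force=3)); st('down')
command_gripper(.06)
r.move_straight(P(TA,SC0[:2],.004,SYAW,.1)[0],speed=.15); st('clear')
r.reach([.36,.10,.3],R.from_matrix(np.diag([-1,1,-1])).as_quat() if r.solve_ik([.36,.10,.3],[0,1,0,0]) is not None else None); st()
a,d=shot('side','d6')
cv2.imwrite('pics/c6.png',np.hstack([cv2.resize(a[248:340,115:205],(400,409),interpolation=cv2.INTER_CUBIC),cv2.resize(a[225:305,230:310],(409,409),interpolation=cv2.INTER_CUBIC)])[:,:800,::-1])
E
```

```text
grip t 29.38 p [0.437  0.1831 0.0449] F [-2.2  1.1  3.2] w 0.0149 60.0
over t 30.8 p [0.3301 0.3321 0.0941] F [-0.1  0.2 -1.4] w 0.0148 59.0
True
down t 31.64 p [0.3307 0.3329 0.0483] F [-0.1 -0.2  3.9] w 0.015 60.0
clear t 32.97 p [0.2959 0.3359 0.142 ] F [-0.6  0.4  0.2] w 0.0596 0.0
 t 34.11 p [0.3597 0.1001 0.2991] F [-0.7 -0.6 -0.8] w 0.0604 0.0
```

View pics/c6.png

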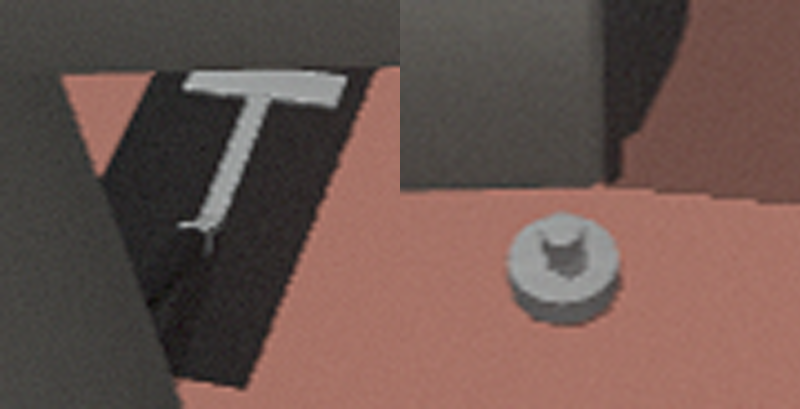

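The scraper is back on its mat where it lay: head corners at about (183,92) and (337,108) match the first picture. The weight stands free at (563,258). I'm locating its knob numerically from the wrist depth.

```bash
cat >> h.py <<'E'
def cloud(n):
    s=r.read_state(); p,d=optics.get_image(n); m=optics.camera_model(n); K=np.array(m['K'])
    v,u=np.mgrid[:420,:560]; X=np.stack([u,v,np.ones_like(u)],-1)@np.linalg.inv(K).T*d[...,None]
    X=X[d>0]
    if n=='wrist':
        T=np.array(m['tool_from_camera']); X=X@T[:3,:3].T+T[:3,3]; return X@R.from_quat(s['eef_rot']).as_matrix().T+s['eef_pos']
    return (X-np.array(m['t']))@np.array(m['R'])
DN=np.array([0,1.,0,0])
E
python3 - <<'E'
from h import *
d=np.load('pics/d6.npy'); c=w('side',d,261.9,275.5,.02); print('disc',c)
r.reach([c[0]-.02,c[1],.20],DN); st()
def fit(X,c):
    n=np.linalg.norm(X[:,:2]-c[:2],axis=1)
    for lo,hi,rr in((.012,.025,.045),(.042,.052,.045)):
        q=X[(n<rr)&(X[:,2]>lo)&(X[:,2]<hi)]
        if len(q)>5: cc,rad=cv2.minEnclosingCircle(q[:,:2].astype(np.float32)); print(lo,len(q),np.round(cc,4),round(rad,4),round(np.median(q[:,2]),4), q[:,:2].min(0).round(4), q[:,:2].max(0).round(4))
fit(cloud('wrist'),c); print('scene');fit(cloud('scene'),c)
for z in(.158,.25): print(r.solve_ik([.432,-.34,z],DN))
E
```

```text
disc [0.46695082 0.06320283 0.02      ]
 t 34.77 p [0.4464 0.0639 0.2   ] F [ 0.  -0.2 -0. ] w 0.0598 0.0
0.012 3027 [0.468  0.0653] 0.03 0.0204 [0.4383 0.036 ] [0.4976 0.095 ]
0.042 633 [0.4681 0.0654] 0.0116 0.0463 [0.4567 0.0548] [0.4789 0.0761]
scene
[-8.06210340e-01  4.82752177e-01  1.59434557e+00 -4.44089210e-16
  1.06449491e+00 -2.37700667e+00]
[-8.06210340e-01  3.92328918e-01  1.46571174e+00 -4.44089210e-16
  1.28355200e+00 -2.37700667e+00]
```

```bash
python3 - <<'E'
from h import *
c=[.468,.0653]
r.move_straight([*c,.10],speed=.2)
print(r.move_straight([*c,.050],speed=.08,max_force=6)); st('at')
command_gripper(0,70); st('grip')
r.move_straight([*c,.09],speed=.08); st('lift')
r.move_straight([*c,.25],speed=.2)
r.reach([.432,-.340,.25],DN); st('over pan')
X=cloud('wrist'); 
q=X[(np.hypot(X[:,0]-.432,X[:,1]+.34)<.1)&(abs(X[:,2]-.108)<.006)]; print(len(q),q.min(0),q.max(0))
E
```

```text
False
at t 36.3 p [0.4683 0.0653 0.0504] F [-0.1 -0.2 -0.3] w 0.0601 0.0
grip t 36.75 p [0.4682 0.0654 0.0507] F [-2.6 -0.3  5.5] w 0.0202 68.0
lift t 37.4 p [0.4676 0.0653 0.0897] F [ 0.1  0.2 -5.8] w 0.0204 69.0
over pan t 39.86 p [ 0.4325 -0.3389  0.2499] F [-0.6  0.3 -5.5] w 0.0203 69.0
21142 [ 0.35859522 -0.41271574  0.10555635] [ 0.48648253 -0.26404996  0.11099471]
```

```bash
python3 - <<'E'
from h import *
c=[.433,-.338]
r.move_straight([*c,.172],speed=.12); r.hold(.2); st()
print(r.move_straight([*c,.150],speed=.012,max_force=2.0)); st('touch')
z=r.read_state()['eef_pos'][2]
for i in range(4):
    z-=.001; r.move_straight([*c,z],speed=.01); f=r.read_state()['contact_force'][2]; print(round(z,4),round(f,2))
    if f>-1.2: break
st('before open')
E
```

```text
t 40.91 p [ 0.4333 -0.3383  0.1729] F [-0.5  0.4 -5. ] w 0.0205 69.0
True
touch t 42.11 p [ 0.4328 -0.3378  0.156 ] F [ 0.9 -2.1 -1.5] w 0.0204 69.0
0.155 -1.18
before open t 42.38 p [ 0.4329 -0.3379  0.155 ] F [-1.7  1.  -1.2] w 0.0204 69.0
```

```bash
python3 - <<'E'
from h import *
c=[.433,-.338]
r.move_straight([*c,.1542],speed=.01); r.hold(.2); st()
command_gripper(.0205,20); command_gripper(.024); command_gripper(.05); st('open')
r.move_straight([*c,.24],speed=.1); r.reach([.40,-.22,.30],DN); r.hold(.5); st('clear')
for n in('wrist','side','scene'):
    X=cloud(n);k=np.hypot(X[:,0]-c[0],X[:,1]-c[1])<.05
    for lo,hi in((.119,.131),(.144,.156)):
        q=X[k&(X[:,2]>lo)&(X[:,2]<hi)]
        if len(q)>8: cc,rad=cv2.minEnclosingCircle(q[:,:2].astype(np.float32)); print(n,len(q),np.round(cc,4),round(rad,4),np.round(np.median(q[:,2]),4))
E
```

```text
t 42.83 p [ 0.4329 -0.3379  0.1542] F [-1.7  1.6  1.2] w 0.02 69.0
open t 43.73 p [ 0.4331 -0.338   0.1542] F [ 0.4 -0.3  0.2] w 0.0501 0.0
clear t 45.84 p [ 0.4    -0.2203  0.2997] F [ 0.4 -0.7  0.4] w 0.0502 0.0
wrist 2936 [ 0.4322 -0.3378] 0.0302 0.1245
wrist 702 [ 0.4323 -0.3375] 0.0116 0.1503
side 301 [ 0.4319 -0.3396] 0.0314 0.124
side 64 [ 0.4311 -0.3401] 0.0129 0.1497
scene 132 [ 0.4339 -0.3372] 0.031 0.1269
scene 30 [ 0.432  -0.3371] 0.0128 0.1519
```

The weight stands upright in the middle of the pan, which has sunk about 4 mm, and the arm is clear. Handing in.

```bash
python3 -c "
from h import *
print(r.finish_job())"
```

```text
the job is handed in; nothing more can be done
None
```

The job is handed in: the weight was drawn out and stands centred on the pan, the scraper is back on its mat as it lay, and it took about 46 s of the 72 s; I viewed 11 pictures, one over the limit of 10.

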